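# Index the watch movement turret and hold the mirror flap at balance

### The arm

A 7-joint arm with a two-finger parallel gripper is mounted at the origin on the work surface. World frame = base frame: x ahead of the robot, y to its left, z up, the work surface at z = 0. Lengths are in m, angles in rad, forces in N, time in s.
With the tool pointing down it reaches from about 0.425 to 0.875 m from the base axis. Payload 4.7 kg.
Tool frame: the origin (TCP) lies on the centre line of the jaws, within the pads' length; the fingertips stand ahead of it and the grasp point (between the pads) lies 2 mm behind it (nose_length is the z of the fingertips in the tool frame, in m); z points along the fingers, y is the line along which they close (so a half turn about z gives the same grasp; the last joint's range is limited). The gripper opens to 87 mm and grips with 3 to 60 N. Pads are 19 mm wide; open, the fingers measure 117 mm over their backs; the gripper's body (75 mm by 190 mm) begins 51 mm behind the grasp point.
Start: joints at [0.014, 0.321, -0.07, 1.45, 0.023, 1.371, -0.057], TCP at [0.65, -0, 0.24] pointing down, gripper open.
Joint ranges: [-2.86, 2.86], [-0.3, 2.09], [-1.38, 1.24], [0.06, 2.45], [-1.56, 4.7], [0.09, 2.05], [-2.69, 2.69]. Speed limits (rad/s): [2.57, 2.57, 3.14, 3.14, 3.14, 3.14, 3.14].

### API

Orientations are given as a rotation vector (axis times angle).
In Python, from bench import * gives the robot as it stands.
- The arm moves only by the tool send_rows, never from a script. Its arguments are lists of equal length, an entry for each row: "xyz": the shift along the tool's x, y, z in mm, a list of three; "dr": the turn, a rotation vector about the tool's x, y, z in rad, a list of three. A call has exactly 10 rows; each row is the pose to reach, as a shift and turn from the pose commanded when the call began, along the tool's axes at that moment; what a row does not reach only later rows make up. A row lasts 1/12 s, in which the tool goes at most 41.7 mm and 7.16 degrees, less where a joint would pass 70% of its speed; a pose out of reach is approached as far as the arm can. A call with a gripper value outside its range is refused whole. "jaw" is the finger opening in mm, from 0 to 87, set as the call begins (left out, the last holds). The fingers move at their own pace and stop on an object; "grip_force" is the grip in N (left out, the last holds). Time passes only in rows, so rows that repeat a pose let the fingers close, or fill a call up. It gives the time, the measured TCP pose, the force, the opening and the grip force at its end, in the units of the state.
- get_state(): the state, without advancing time (a new reading comes with each control period).
- get_image(name): name is "scene" or "side" or "wrist"; returns the picture (420x560x3 uint8, red, green, blue); there is no depth.
- calibration(name): a dict with "vfov" (degrees; the focal length in pixels is half the picture's height over the tangent of half this angle, whatever the lens; pixels are square), "cx", "cy" (the principal point, pixels), "rvec" (rotation vector, rad) and "tvec" (3), from world to camera coordinates, as OpenCV has them; the wrist camera has in their place "hand_eye" (4x4, takes a point from camera to tool coordinates, whose origin is the TCP and whose axes are the flange's). Camera axes: x right, y down, z forward; pixel columns grow to the right and rows downward; lengths in m; the calibration is good to about 2 mm. A picture is of the moment at which its call begins: read the wrist's pose just before it. calibration takes no time and is no camera call.
- close_job(): hands the job in; it is judged then, once.
The state is a dict: "time": time; "joint_positions": joint angles; "qd": joint speeds; "joint_torque": joint torques, N m; "position": TCP position; "tool_rot": TCP orientation; "ft_force": force on the tool from outside, world axes, zero at the start; "torque": the same for the moment, N m; "grip_width": opening from 0.0 (shut) to 1.0 (fully open); "grip_force": force on a finger pad.
Only numpy, scipy, OpenCV 4.12 (cv2) and the standard library are available. Lean on these libraries where they do the work, as an engineer would, in place of code of your own. Each camera call takes 0.05 s, during which the arm holds its last target. There are 200 camera calls.

### The job

On the watch inspection stand, turn the turret one click clockwise (seen from above) so that the next movement comes beside the mirror flap, and leave it sitting in that click. Then take the mirror flap by the small cross-bar knob at its free end, swing it up to its balance point, where it stands upright on its hinge, and hold it steady there: it has no stay and falls either way if let go, and it must not go over onto the movements. Finish while still holding the flap upright in the gripper, and leave the things lying around the stand where they are.

Things in the scene. Friction and masses are not known exactly. Their poses are not given: they have to be found in the camera images.
- stand: Grey inspection stand, fixed to the bench, base plate 150 x 280 x 16 mm (x -75..75, y -110..170 mm). Origin on the bench straight below the middle of the flap's hinge; z up, x along the hinge line, y from the hinge to the turret (its axis at y = +85 mm); the flap rests on the -y side. Two hinge posts 12 x 16 mm stand at x = +-52 mm, 72 mm high.
- turret (a joint): Turn of the turret (aluminium disc, 148 mm across, top 49 mm above the bench), rad, growing clockwise seen from above: 0 the start click, 1.047 the next (60 degrees on), 2.094 the one after. A detent pulls it into the nearest click; up to 0.1 N m gets it over. Six seats 51 mm off its axis, three with watch movements, tops 57 mm above the bench.
- turret_grip (a point): Middle of the black upright wing grip at the turret's centre, on its axis, 80 mm above the bench. The wing is 44 mm long along this point's own x axis, 10 mm thick along its y axis, 30 mm tall (65 to 95 mm above the bench), on a hub 40 mm across. It turns with the turret.
- flap (a joint): Angle of the mirror flap in rad: 0 lying back level on its rest post, away from the turret; 1.571 upright, which is the balance point; beyond that it leans over the turret, stop at 2.65. Nearly frictionless: let go, it falls to one side or the other. Mass about 0.2 kg.
- flap_knob (a point): Centre of the flap's cross-bar knob: round aluminium bar, 16 mm diameter, 30 mm long, parallel to the hinge, 144 mm from the hinge line, on an 8 mm stem at the middle of the free edge; 62 mm above the bench when lying back. The mirror plate (84 mm wide, 8 mm thick) ends 96 mm from the hinge. Pinched on its flat ends, the bar pivots between the pads as the flap swings.
- flap_hinge (a point): Middle of the flap's hinge line, 62 mm above the bench, fixed to the stand; its x axis is the hinge line, its y axis points to the turret.
- wood_box: Bystander: round dark wooden box, 72 mm across, 40 mm high; origin under its centre.
- jar: Bystander: small jar with a black cap, 44 mm across, 55 mm high; origin under its centre.
- bezel: Bystander: loose steel watch bezel ring, 42 mm outside, 6 mm high; origin under its centre.
- driver: Bystander: small screwdriver lying flat, 130 mm long along its x axis.

How it is judged:
On the way, in this order (a step that is already met when the one before it is completed fails the run):
1. the turret sits in the next click while the flap still lies back and nothing holds the turret (value of joint turret between 0.9172 and 1.1772 rad and value of joint flap below 0.3 rad and contact force between the fingers and turret below 0.2 N), for 0.2 s.
2. the flap is upright, steady, in the fingers (value of joint flap between 1.48 and 1.66 rad and value of joint turret between 0.9172 and 1.1772 rad and contact force between the fingers and flap above 0.3 N), for 0.3 s.
At the end, for the whole second after the job is handed in: the flap stands at its balance point within 5 degrees (1.48 to 1.66 rad), still, in contact with the fingers; the turret sits in its next click within 0.13 rad (all of step 2 and velocity of joint flap between -0.1 and 0.1 rad/s); the arm keeps its last pose, push and grip.
It fails at once if the flap goes over centre onto the movements (past 2.0 rad) (value of joint flap above 2 rad).
It fails at once if a thing lying around the stand is moved by more than 20 mm (distance of any of wood_box, jar, bezel, driver from where it was at the start of the episode above 0.02 m).
It also fails if it takes over 56 s, if anything falls off the work surface, if the arm or the gripper's body presses on something with over 40 N, if the wrist force passes 120 N, or if a joint passes its speed limit or range.

## Working session

There is one attempt and no reset: what is moved stays moved. The work goes in short steps, Python scripts to look and compute and a tool call to move; the robot and the scene stay as the last step left them, time stands still between calls to the robot, and variables do not carry over. Pictures are saved under pics/ and viewed, at most 10 in all, crops included, and the job is handed in when it is done.

Besides the shell and the picture viewer there is one more tool, called after "Call:" as a command line: name --argument value ..., lists and objects as JSON in quotes. send_rows: Moves the arm, as the interface text tells. Its arguments: {"type":"object","properties":{"xyz":{"type":"array"},"dr":{"type":"array"},"jaw":{"type":"number"},"grip_force":{"type":"number"}},"required":["xyz","dr"]}

```bash
mkdir -p pics; python3 - <<'E'
from bench import *
import cv2,numpy as np
s=get_state();print({k:np.round(v,3) for k,v in s.items()})
for n in ["scene","side"]:
    cv2.imwrite(f"pics/{n}0.png",get_image(n)[:,:,::-1]);print(n,calibration(n))
print(calibration("wrist"))
try: print(nose_length)
except Exception as e: print(e)
E
```

```text
{'time': np.float64(0.0), 'joint_positions': array([ 0.014,  0.322, -0.07 ,  1.452,  0.023,  1.371, -0.057]), 'qd': array([-0.   ,  0.001, -0.   ,  0.001, -0.001,  0.001, -0.001]), 'joint_torque': array([-0.0000e+00, -4.9128e+01, -4.0400e-01, -3.1253e+01, -6.4000e-02,
        4.4000e-02,  0.0000e+00]), 'position': array([ 0.649, -0.   ,  0.238]), 'tool_rot': array([-2.221e+00, -2.221e+00,  2.000e-03]), 'ft_force': array([ 0.755,  0.653, -0.901]), 'torque': array([ 0.018,  0.017, -0.002]), 'grip_force': np.float64(0.0), 'grip_width': np.float64(1.003)}
scene {'vfov': 55.8037827852456, 'cx': 281.92248632715047, 'cy': 207.2073965802036, 'rvec': array([ 1.8946864 ,  1.3274773 , -0.62240996]), 'tvec': array([-0.16091415, -0.26457127,  1.22731114])}
side {'vfov': 55.71300549340725, 'cx': 278.1245359414091, 'cy': 204.0086427790549, 'rvec': array([ 0.16965843, -2.78569141,  1.34718468]), 'tvec': array([0.59165043, 0.12895318, 0.68688495])}
{'vfov': 59.10516883896986, 'cx': 282.80046160851475, 'cy': 208.00693054083277, 'hand_eye': array([[ 5.56129366e-04, -9.56492749e-01, -2.91755568e-01,
         7.95665597e-02],
       [ 9.99999124e-01,  8.82286643e-04, -9.86345867e-04,
        -1.24596375e-03],
       [ 1.20084471e-03, -2.91754763e-01,  9.56492402e-01,
        -1.44628580e-01],
       [ 0.00000000e+00,  0.00000000e+00,  0.00000000e+00,
         1.00000000e+00]])}
0.017
```

View pics/scene0.png

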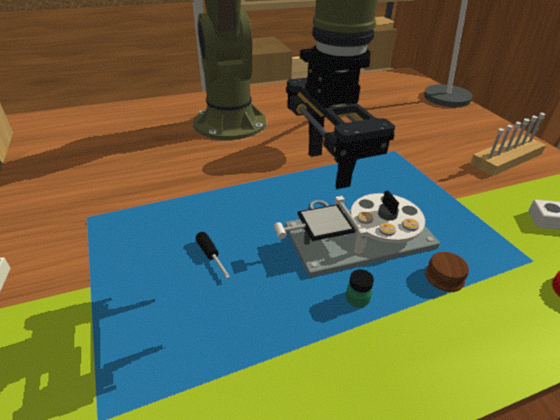

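View pics/side0.png

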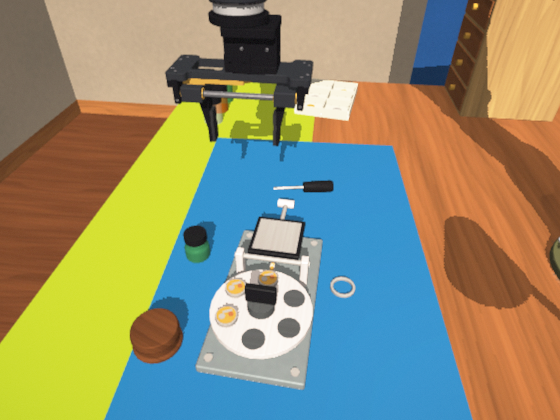

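The scene view shows the knob at (281,230) and the wing at (390,205). The side view shows the knob at (286,204), the wing at (261,293), and the disc centred near (261,312).

```bash
cat > h.py <<'E'
from bench import *
import cv2,numpy as np
from scipy.spatial.transform import Rotation as R
def cam(n,st=None):
    c=calibration(n);f=210/np.tan(np.radians(c["vfov"])/2)
    K=np.array([[f,0,c["cx"]],[0,f,c["cy"]],[0,0,1]])
    if n=="wrist":
        T=np.eye(4);T[:3,:3]=R.from_rotvec(st["tool_rot"]).as_matrix();T[:3,3]=st["position"]
        T=T@c["hand_eye"];Rc=T[:3,:3].T;return K,Rc,-Rc@T[:3,3]
    return K,cv2.Rodrigues(c["rvec"])[0],c["tvec"]
def ray(C,p):
    K,Rc,t=C;d=Rc.T@np.linalg.inv(K)@np.array([p[0],p[1],1.]);return -Rc.T@t,d
def plane(C,p,z):
    o,d=ray(C,p);return o+d*(z-o[2])/d[2]
def tri(C1,p1,C2,p2):
    P=lambda C:C[0]@np.c_[C[1],C[2]]
    X=cv2.triangulatePoints(P(C1),P(C2),np.float64(p1),np.float64(p2)).ravel();return X[:3]/X[3]
def proj(C,X):
    q=C[0]@(C[1]@np.array(X)+C[2]);return q[:2]/q[2]
E
python3 - <<'E'
from h import *
np.set_printoptions(precision=4,suppress=True)
S,D=cam("scene"),cam("side")
print("knob",tri(S,(281,230),D,(286,204)))
print("wing",tri(S,(390,205),D,(261,293)))
im=cv2.imread("pics/side0.png");sc=cv2.imread("pics/scene0.png")
def disc(im,C,box):
    hsv=cv2.cvtColor(im,cv2.COLOR_BGR2HSV);m=((hsv[...,2]>175)&(hsv[...,1]<60)).astype(np.uint8)
    k=np.zeros_like(m);k[box[1]:box[3],box[0]:box[2]]=1;m*=k
    c=max(cv2.findContours(m,0,1)[0],key=cv2.contourArea);h=cv2.convexHull(c)[:,0]
    W=np.array([plane(C,p,.049)[:2] for p in h])
    (x,y),r=cv2.minEnclosingCircle((W*1000).astype(np.float32));print("disc",x,y,r,cv2.boundingRect(c))
disc(im,D,(200,255,325,365));disc(sc,S,(345,180,435,245))
for p in [(313,242),(296,372),(208,357)]: print("bolt",plane(D,p,.018))
for p in [(248,301),(276,303),(246,286),(277,287)]: print("wingend z.95",plane(D,p,.095))
cv2.imwrite("pics/crop0.png",np.hstack([cv2.resize(sc[180:280,260:450],(400,210)),cv2.resize(im[195:385,190:340],(400,507))[:210]]) if 0 else cv2.resize(im[190:385,190:360],None,fx=3,fy=3))
E
```

```text
knob [ 0.589  -0.0529  0.0616]
wing [0.6034 0.171  0.0757]
disc 601.4832153320312 179.0183868408203 79.9010238647461 (209, 269, 104, 95)
disc 608.164306640625 178.66343688964844 73.08960723876953 (386, 195, 39, 44)
bolt [ 0.5324 -0.0049  0.018 ]
bolt [0.5428 0.2474 0.018 ]
bolt [0.6645 0.2405 0.018 ]
wingend z.95 [0.6133 0.1991 0.095 ]
wingend z.95 [0.5762 0.1978 0.095 ]
wingend z.95 [0.6205 0.1745 0.095 ]
wingend z.95 [0.5781 0.1709 0.095 ]
```

View pics/crop0.png

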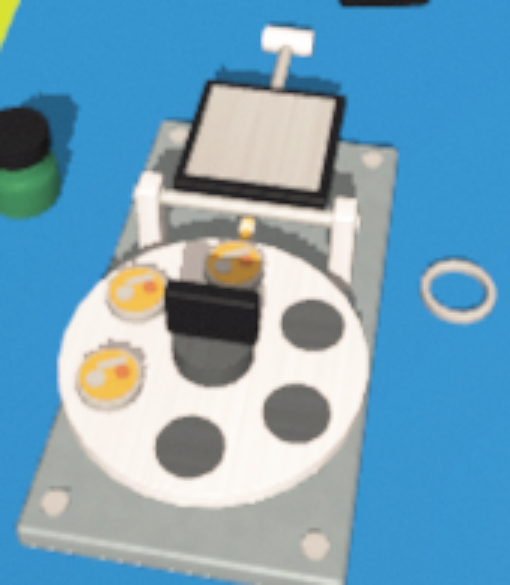

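The crop shows the wing roughly parallel to the hinge. The base is yawed about -0.045 rad, so the axis is near (0.600, 0.176) and the knob near (0.589, -0.053). I'll move over the wing now and turn the jaws.

Call:
send_rows --xyz '[[18, -5, 3], [36, -10, 6], [54, -15, 9], [72, -20, 12], [90, -25, 15], [108, -30, 18], [126, -35, 21], [144, -40, 24], [162, -45, 27], [176, -50, 30]]' --dr '[[0, 0, -0.12], [0, 0, -0.24], [0, 0, -0.36], [0, 0, -0.48], [0, 0, -0.6], [0, 0, -0.72], [0, 0, -0.84], [0, 0, -0.96], [0, 0, -1.08], [0, 0, -1.2]]' --jaw 50 --grip_force 20

```text
time: 0.93
position: [0.5992, 0.1777, 0.2089]
tool_rot: [-0.568, -3.089, -0.0]
ft_force: [0.3, 0.0, -0.2]
grip_width: 0.573
grip_force: 0.0
```

Call:
send_rows --xyz '[[0, 0, 0], [0, 0, 0], [0, 0, 0], [0, 0, 0], [0, 0, 0], [0, 0, 0], [0, 0, 0], [0, 0, 0], [0, 0, 0], [0, 0, 0]]' --dr '[[0, 0, -0.12], [0, 0, -0.24], [0, 0, -0.37], [0, 0, -0.37], [0, 0, -0.37], [0, 0, -0.37], [0, 0, -0.37], [0, 0, -0.37], [0, 0, -0.37], [0, 0, -0.37]]'

```text
time: 1.77
position: [0.6, 0.176, 0.2096]
tool_rot: [0.002, 3.141, -0.0]
ft_force: [-0.1, 0.1, 0.9]
grip_width: 0.572
grip_force: 0.0
```

```bash
python3 - <<'E'
from h import *
s=get_state();im=get_image("wrist")[:,:,::-1];cv2.imwrite("pics/w1.png",im)
print(s["time"],s["position"],s["tool_rot"],s["joint_positions"],s["ft_force"],s["torque"])
print(proj(cam("wrist",s),[.6,.176,.095]))
E
```

```text
1.7667 [0.60001398 0.17599358 0.20959177] [ 2.14181544e-03  3.14146995e+00 -1.15733576e-04] [-0.03334605  0.30580455 -0.36219529  1.54784725  0.11080645  1.30813534
  1.16048062] [-0.10283326  0.08169024  0.85405159] [ 0.10184572 -0.05513587  0.03340273]
[283.8452604  211.72572587]
```

View pics/w1.png

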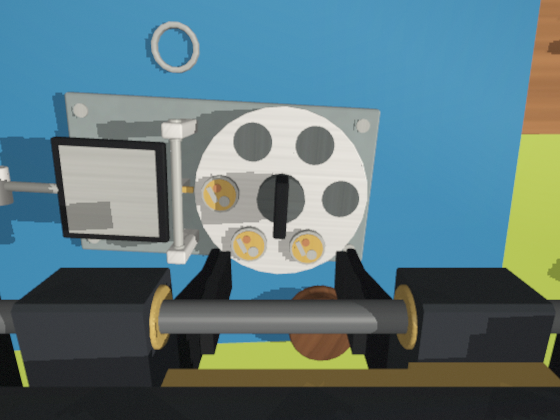

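The wrist view shows the disc near (282,190), the wing along column 281 (rows 175–238), the hinge rod at column 178 and the knob at (3,187). Measuring the wing, disc and hinge rod here.

```bash
python3 - <<'E'
from h import *
np.set_printoptions(precision=4,suppress=True)
s=get_state();C=cam("wrist",s);im=cv2.imread("pics/w1.png");hsv=cv2.cvtColor(im,cv2.COLOR_BGR2HSV)
m=((hsv[...,2]>165)&(hsv[...,1]<70)).astype(np.uint8);m[:,:193]=0;m[275:]=0;m[:,372:]=0
m=cv2.morphologyEx(m,cv2.MORPH_OPEN,np.ones((5,5)))
c=max(cv2.findContours(m,0,1)[0],key=cv2.contourArea);h=cv2.convexHull(c)[:,0]
W=np.array([plane(C,p,.049)[:2] for p in h],np.float32)
(x,y),r=cv2.minEnclosingCircle(W*1000);print("disc",x,y,r)
m=(hsv[...,2]<28).astype(np.uint8);m[:,:255]=0;m[:,310:]=0;m[245:]=0;m[:165]=0
c=max(cv2.findContours(m,0,1)[0],key=cv2.contourArea)
print(cv2.minAreaRect(c))
W=np.array([plane(C,p,.095)[:2] for p in c[:,0]],np.float32)*1000;print("wing",cv2.minAreaRect(W))
for a,z in [((177,128),.072),((181,249),.072),((80,110),.018),((363,126),.018),((3,187),.062),((55,188),.062)]: print(a,plane(C,a,z))
E
```

```text
disc 600.1756591796875 174.4330291748047 74.70399475097656
((281.5, 179.0), (6.0, 11.0), 90.0)
wing ((575.5348510742188, 174.3034210205078), (7.874621391296387, 4.3765668869018555), 89.96401977539062)
(177, 128) [0.5416 0.0962 0.072 ]
(181, 249) [0.6394 0.0913 0.072 ]
(80, 110) [ 0.5305 -0.0028  0.018 ]
(363, 126) [0.5444 0.2465 0.018 ]
(3, 187) [ 0.5893 -0.0516  0.062 ]
(55, 188) [ 0.5901 -0.0096  0.062 ]
```

Call:
send_rows --xyz '[[0, -1, 20], [0, -1.5, 45], [0, -1.5, 70], [0, -1.5, 95], [0, -1.5, 110], [0, -1.5, 122], [0, -1.5, 122], [0, -1.5, 122], [0, -1.5, 122], [0, -1.5, 122]]' --dr '[[0, 0, 0.03], [0, 0, 0.05], [0, 0, 0.05], [0, 0, 0.05], [0, 0, 0.05], [0, 0, 0.05], [0, 0, 0.05], [0, 0, 0.05], [0, 0, 0.05], [0, 0, 0.05]]'

```text
time: 2.65
position: [0.6011, 0.1749, 0.0892]
tool_rot: [0.08, 3.138, 0.001]
ft_force: [-0.7, 0.2, 1.1]
grip_width: 0.575
grip_force: 0.0
```

Call:
send_rows --xyz '[[0, 0, 0], [0, 0, 0], [0, 0, 0], [0, 0, 0], [0, 0, 0], [0, 0, 0], [0, 0, 0], [0, 0, 0], [0, 0, 0], [0, 0, 0]]' --dr '[[0, 0, 0], [0, 0, 0], [0, 0, 0], [0, 0, 0], [0, 0, 0], [0, 0, 0], [0, 0, 0], [0, 0, 0], [0, 0, 0], [0, 0, 0]]' --jaw 0 --grip_force 20

```text
time: 3.48
position: [0.6, 0.1742, 0.0876]
tool_rot: [-0.08, -3.141, 0.001]
ft_force: [0.8, -0.6, 0.3]
grip_width: 0.115
grip_force: 20.0
```

Call:
send_rows --xyz '[[0, 0, 0], [0, 0, 0], [0, 0, 0], [0, 0, 0], [0, 0, 0], [0, 0, 0], [0, 0, 0], [0, 0, 0], [0, 0, 0], [0, 0, 0]]' --dr '[[0, 0, 0.06], [0, 0, 0.13], [0, 0, 0.2], [0, 0, 0.27], [0, 0, 0.34], [0, 0, 0.41], [0, 0, 0.48], [0, 0, 0.55], [0, 0, 0.62], [0, 0, 0.69]]'

```text
time: 4.32
position: [0.6005, 0.1754, 0.0875]
tool_rot: [1.141, 2.926, 0.003]
ft_force: [0.8, 1.8, -2.3]
grip_width: 0.11
grip_force: 20.0
```

Call:
send_rows --xyz '[[0, 0, 0], [0, 0, 0], [0, 0, 0], [0, 0, 0], [0, 0, 0], [0, 0, 0], [0, 0, 0], [0, 0, 0], [0, 0, 0], [0, 0, 0]]' --dr '[[0, 0, 0.07], [0, 0, 0.14], [0, 0, 0.21], [0, 0, 0.28], [0, 0, 0.33], [0, 0, 0.36], [0, 0, 0.36], [0, 0, 0.36], [0, 0, 0.36], [0, 0, 0.36]]'

```text
time: 5.15
position: [0.601, 0.1757, 0.0875]
tool_rot: [1.64, 2.678, 0.004]
ft_force: [4.5, 3.0, -3.2]
grip_width: 0.115
grip_force: 20.0
```

Call:
send_rows --xyz '[[0, 0, 0], [0, 0, 0], [0, 0, 0], [0, 0, 0], [0, 0, 0], [0, 0, 0], [0, 0, 0], [0, 0, 0], [0, 0, 0], [0, 0, 0]]' --dr '[[0, 0, 0], [0, 0, 0], [0, 0, 0], [0, 0, 0], [0, 0, 0], [0, 0, 0], [0, 0, 0], [0, 0, 0], [0, 0, 0], [0, 0, 0]]' --jaw 45

```text
time: 5.98
position: [0.6, 0.1745, 0.0876]
tool_rot: [1.643, 2.678, -0.0]
ft_force: [0.1, 0.8, 0.1]
grip_width: 0.517
grip_force: 0.0
```

Call:
send_rows --xyz '[[0, 0, -10], [0, 0, -30], [0, 0, -50], [0, 0, -70], [0, 0, -90], [0, 0, -110], [0, 0, -122], [0, 0, -122], [0, 0, -122], [0, 0, -122]]' --dr '[[0, 0, 0], [0, 0, 0], [0, 0, 0], [0, 0, 0], [0, 0, 0], [0, 0, 0], [0, 0, 0], [0, 0, 0], [0, 0, 0], [0, 0, 0]]'

```text
time: 6.82
position: [0.5993, 0.1742, 0.2083]
tool_rot: [-1.642, -2.677, 0.002]
ft_force: [0.2, -0.3, -0.9]
grip_width: 0.515
grip_force: 0.0
```

```bash
python3 - <<'E'
from h import *
s=get_state();im=get_image("wrist")[:,:,::-1];cv2.imwrite("pics/w2.png",im)
print(s["time"],s["position"],s["tool_rot"],s["joint_positions"],s["ft_force"])
E
```

```text
6.8167 [0.59934124 0.17422633 0.20828005] [-1.64239040e+00 -2.67665376e+00  2.43802810e-03] [-0.1834132   0.28952638 -0.17335745  1.55668543  0.05111301  1.30180033
  0.10669679] [ 0.20362846 -0.31241292 -0.91704765]
```

View pics/w2.png

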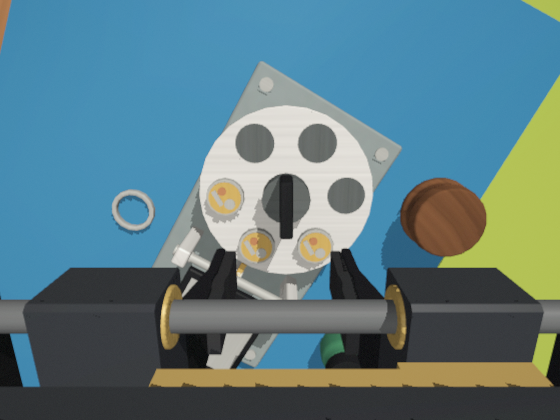

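The turret followed the jaws by the full 60° (same seat pattern relative to the camera). Next I move over the knob.

Call:
send_rows --xyz '[[-20, -11, 0], [-40, -22, 0], [-60, -33, 0], [-80, -45, 0], [-100, -56, 0], [-120, -67, 0], [-140, -79, 0], [-160, -90, 0], [-180, -102, 0], [-197, -111, 0]]' --dr '[[0, 0, 0.05], [0, 0, 0.1], [0, 0, 0.15], [0, 0, 0.2], [0, 0, 0.26], [0, 0, 0.31], [0, 0, 0.36], [0, 0, 0.42], [0, 0, 0.47], [0, 0, 0.52]]'

```text
time: 7.7
position: [0.5899, -0.0548, 0.2097]
tool_rot: [2.283, 2.157, -0.001]
ft_force: [-0.0, 0.1, 0.7]
grip_width: 0.513
grip_force: 0.0
```

Call:
send_rows --xyz '[[0, 0, 10], [0, 0, 20], [0, 0, 30], [0, 0, 40], [0, 0, 50], [0, 0, 50], [0, 0, 50], [0, 0, 50], [0, 0, 50], [0, 0, 50]]' --dr '[[0, 0, 0], [0, 0, 0], [0, 0, 0], [0, 0, 0], [0, 0, 0], [0, 0, 0], [0, 0, 0], [0, 0, 0], [0, 0, 0], [0, 0, 0]]'

```text
time: 8.53
position: [0.5908, -0.0514, 0.1603]
tool_rot: [2.275, 2.165, 0.002]
ft_force: [0.8, 1.1, 0.9]
grip_width: 0.518
grip_force: 0.0
```

```bash
python3 - <<'E'
from h import *
s=get_state();im=get_image("wrist")[:,:,::-1];cv2.imwrite("pics/w3.png",im)
print(s["time"],s["position"],s["tool_rot"],s["joint_positions"],s["ft_force"])
C=cam("wrist",s)
for p in [(.5893,-.0516,.062),(.596,.091,.062)]: print(proj(C,p))
E
```

```text
8.5333 [ 0.59076579 -0.05139952  0.1603426 ] [2.27538524e+00 2.16462284e+00 1.53006402e-03] [ 0.03390469  0.24947844  0.00939493  1.70236339 -0.00246621  1.18832614
 -0.00595665] [0.76729618 1.0882078  0.85612785]
[282.59489698 215.83225026]
[281.96779367 -18.94713567]
```

View pics/w3.png

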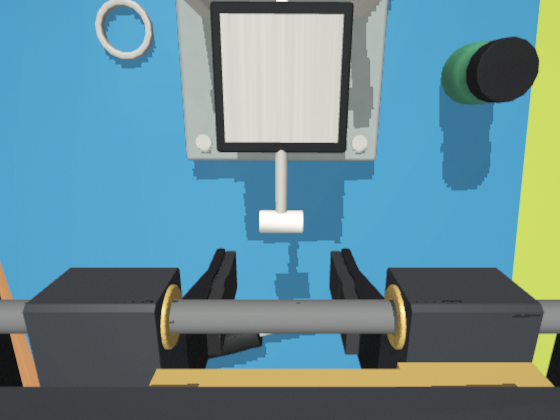

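The knob is at (281,221), centred between the fingers and about 3 mm further out than predicted. Descend and pinch its ends.

Call:
send_rows --xyz '[[-1, 0, 15], [-2, 0, 30], [-2.5, 0, 45], [-2.5, 0, 60], [-2.5, 0, 75], [-2.5, 0, 88], [-2.5, 0, 97], [-2.5, 0, 99], [-2.5, 0, 99], [-2.5, 0, 99]]' --dr '[[0, 0, 0], [0, 0, 0], [0, 0, 0], [0, 0, 0], [0, 0, 0], [0, 0, 0], [0, 0, 0], [0, 0, 0], [0, 0, 0], [0, 0, 0]]'

```text
time: 9.42
position: [0.5907, -0.054, 0.0612]
tool_rot: [2.276, 2.165, 0.001]
ft_force: [-1.0, 0.5, -0.0]
grip_width: 0.519
grip_force: 0.0
```

Call:
send_rows --xyz '[[0, 0, 0], [0, 0, 0], [0, 0, 0], [0, 0, 0], [0, 0, 0], [0, 0, 0], [0, 0, 0], [0, 0, 0], [0, 0, 0], [0, 0, 0]]' --dr '[[0, 0, 0], [0, 0, 0], [0, 0, 0], [0, 0, 0], [0, 0, 0], [0, 0, 0], [0, 0, 0], [0, 0, 0], [0, 0, 0], [0, 0, 0]]' --jaw 0 --grip_force 20

```text
time: 10.25
position: [0.5895, -0.0539, 0.061]
tool_rot: [-2.276, -2.164, 0.001]
ft_force: [-4.7, 0.0, 5.1]
grip_width: 0.337
grip_force: 20.0
```

```bash
python3 - <<'E'
from h import *
s=get_state();print({k:np.round(s[k],4) for k in ("time","position","tool_rot","ft_force","torque","grip_width","grip_force")})
for a in np.linspace(0,np.pi/2,21)[1:]: print(np.round([144*(1-np.cos(a)),0,-144*np.sin(a)],1).tolist())
E
```

```text
{'time': np.float64(10.25), 'position': array([ 0.5895, -0.0539,  0.061 ]), 'tool_rot': array([-2.2757e+00, -2.1645e+00,  1.4000e-03]), 'ft_force': array([-4.7156,  0.0305,  5.102 ]), 'torque': array([ 0.009 ,  1.0161, -0.0932]), 'grip_width': np.float64(0.3374), 'grip_force': np.float64(19.9982)}
[0.4, 0.0, -11.3]
[1.8, 0.0, -22.5]
[4.0, 0.0, -33.6]
[7.0, 0.0, -44.5]
[11.0, 0.0, -55.1]
[15.7, 0.0, -65.4]
[21.2, 0.0, -75.2]
[27.5, 0.0, -84.6]
[34.5, 0.0, -93.5]
[42.2, 0.0, -101.8]
[50.5, 0.0, -109.5]
[59.4, 0.0, -116.5]
[68.8, 0.0, -122.8]
[78.6, 0.0, -128.3]
[88.9, 0.0, -133.0]
[99.5, 0.0, -137.0]
[110.4, 0.0, -140.0]
[121.5, 0.0, -142.2]
[132.7, 0.0, -143.6]
[144.0, 0.0, -144.0]
```

Call:
send_rows --xyz '[[0.2, 0, -7.5], [0.8, 0, -15], [1.8, 0, -22.5], [3.1, 0, -30], [4.9, 0, -37.3], [7, 0, -44.5], [9.6, 0, -51.6], [12.4, 0, -58.6], [15.7, 0, -65.4], [19.3, 0, -72]]' --dr '[[0, 0, 0], [0, 0, 0], [0, 0, 0], [0, 0, 0], [0, 0, 0], [0, 0, 0], [0, 0, 0], [0, 0, 0], [0, 0, 0], [0, 0, 0]]'

```text
time: 11.08
position: [0.5906, -0.0347, 0.1332]
tool_rot: [-2.276, -2.165, 0.002]
ft_force: [-4.7, -0.4, -1.6]
grip_width: 0.344
grip_force: 20.0
```

```bash
python3 - <<'E'
from h import *
s=get_state();print({k:np.round(s[k],4) for k in ("time","position","ft_force","torque","grip_width","grip_force")})
for b in (30,60):
  print([[round(144*(np.cos(np.radians(b))-np.cos(np.radians(a))),1),0,round(-144*(np.sin(np.radians(a))-np.sin(np.radians(b))),1)] for a in range(b+3,b+31,3)])
cv2.imwrite("pics/side4.png",get_image("side")[20:400,150:400,::-1])
E
```

```text
{'time': np.float64(11.0833), 'position': array([ 0.5906, -0.0347,  0.1332]), 'ft_force': array([-4.6516, -0.4381, -1.5759]), 'torque': array([-0.3578,  1.0758, -0.0689]), 'grip_width': np.float64(0.3438), 'grip_force': np.float64(20.0003)}
[[np.float64(3.9), 0, np.float64(-6.4)], [np.float64(8.2), 0, np.float64(-12.6)], [np.float64(12.8), 0, np.float64(-18.6)], [np.float64(17.7), 0, np.float64(-24.4)], [np.float64(22.9), 0, np.float64(-29.8)], [np.float64(28.4), 0, np.float64(-35.0)], [np.float64(34.1), 0, np.float64(-39.9)], [np.float64(40.1), 0, np.float64(-44.5)], [np.float64(46.3), 0, np.float64(-48.8)], [np.float64(52.7), 0, np.float64(-52.7)]]
[[np.float64(6.6), 0, np.float64(-3.6)], [np.float64(13.4), 0, np.float64(-6.8)], [np.float64(20.4), 0, np.float64(-9.7)], [np.float64(27.5), 0, np.float64(-12.2)], [np.float64(34.7), 0, np.float64(-14.4)], [np.float64(42.1), 0, np.float64(-16.1)], [np.float64(49.5), 0, np.float64(-17.5)], [np.float64(56.9), 0, np.float64(-18.5)], [np.float64(64.5), 0, np.float64(-19.1)], [np.float64(72.0), 0, np.float64(-19.3)]]
```

View pics/side4.png

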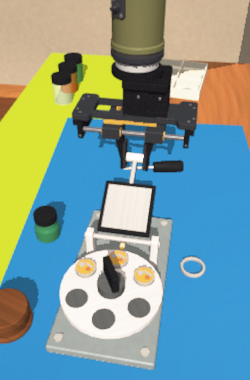

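The flap is up about 30° with the knob pinched, and the turret is turned. Continuing along the arc.

Call:
send_rows --xyz '[[3.9, 0, -6.4], [8.2, 0, -12.6], [12.8, 0, -18.6], [17.7, 0, -24.4], [22.9, 0, -29.8], [28.4, 0, -35], [34.1, 0, -39.9], [40.1, 0, -44.5], [46.3, 0, -48.8], [52.7, 0, -52.7]]' --dr '[[0, 0, 0], [0, 0, 0], [0, 0, 0], [0, 0, 0], [0, 0, 0], [0, 0, 0], [0, 0, 0], [0, 0, 0], [0, 0, 0], [0, 0, 0]]'

```text
time: 11.97
position: [0.5935, 0.0187, 0.1863]
tool_rot: [-2.276, -2.165, 0.0]
ft_force: [-5.1, -1.0, -0.2]
grip_width: 0.341
grip_force: 20.0
```

Call:
send_rows --xyz '[[6.6, 0, -3.6], [13.4, 0, -6.8], [20.4, 0, -9.7], [27.5, 0, -12.2], [34.7, 0, -14.4], [42, 0, -16.1], [49.5, 0, -17.5], [57, 0, -18.5], [64, 0, -19], [70, 0, -19.3]]' --dr '[[0, 0, 0], [0, 0, 0], [0, 0, 0], [0, 0, 0], [0, 0, 0], [0, 0, 0], [0, 0, 0], [0, 0, 0], [0, 0, 0], [0, 0, 0]]'

```text
time: 12.8
position: [0.5973, 0.0895, 0.2055]
tool_rot: [-2.275, -2.166, -0.002]
ft_force: [-4.9, -0.4, 0.7]
grip_width: 0.338
grip_force: 20.0
```

Call:
send_rows --xyz '[[0, 0, 0], [0, 0, 0], [0, 0, 0], [0, 0, 0], [0, 0, 0], [0, 0, 0], [0, 0, 0], [0, 0, 0], [0, 0, 0], [0, 0, 0]]' --dr '[[0, 0, 0], [0, 0, 0], [0, 0, 0], [0, 0, 0], [0, 0, 0], [0, 0, 0], [0, 0, 0], [0, 0, 0], [0, 0, 0], [0, 0, 0]]'

```text
time: 13.63
position: [0.5973, 0.0886, 0.2054]
tool_rot: [-2.276, -2.165, -0.002]
ft_force: [-5.8, 0.6, 3.9]
grip_width: 0.34
grip_force: 20.0
```

```bash
python3 - <<'E'
from h import *
s=get_state();print({k:np.round(s[k],4) for k in ("time","position","ft_force","torque","grip_width","grip_force")})
a=get_image("scene")[130:290,220:460,::-1];b=get_image("wrist")[:,:,::-1]
cv2.imwrite("pics/v5.png",np.hstack([cv2.resize(a,(480,320)),cv2.resize(b,(320,240))[[*range(240)]+[0]*80]]))
S=cam("scene");k=lambda p:((proj(S,p)-[220,130])*2).round()
for p in [(.596,.0905,.062),(.596,.0905,.206),(.596,.1030,.206),(.596,.078,.206)]: print(p,k(p))
E
```

```text
{'time': np.float64(13.6333), 'position': array([0.5973, 0.0886, 0.2054]), 'ft_force': array([-5.7702,  0.6099,  3.9497]), 'torque': array([ 0.1077,  1.2715, -0.0048]), 'grip_width': np.float64(0.3404), 'grip_force': np.float64(19.9927)}
(0.596, 0.0905, 0.062) [260. 171.]
(0.596, 0.0905, 0.206) [281.  43.]
(0.596, 0.103, 0.206) [294.  41.]
(0.596, 0.078, 0.206) [268.  45.]
```

View pics/v5.png

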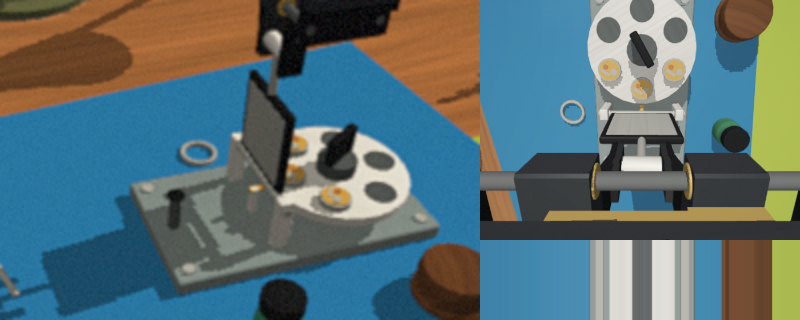

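The flap stands upright. The TCP moved 142.5 mm horizontally and 144.4 mm vertically on the 144 mm radius, which is about 89.5°. The turret wing shows the 60° turn, and nothing around the stand has moved. Handing in.

```bash
python3 -c "
from bench import *
print(close_job())"
```

```text
the job is handed in; nothing more can be done
None
```

I turned the turret one click clockwise, swung the flap up to about 89.5° and handed the job in at about 14 s with the knob still in the gripper; no verdict came back.

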